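Load the engraving carrier up the ramp and latch it

TASK

Slide the dark work carrier up the ramp of the loading dock and on between its side rails, pushing it (do not lift it) until you feel it bear on the back stop with a light press of some 5 to 10 N; the stop is a delicate datum, so never press it harder. With it flat, square and home, swing the latch all the way shut behind it and let go. The carrier must stay in contact with the stop. Leave the other things on the bench alone.

Things in the scene. Friction and masses are not known exactly. Their poses are not given: they have to be found in the camera images.
- dock: Loading dock, fixed: bare steel ramp and bed 116 mm wide, with side rails and back stop. Origin: on the bench surface under the bed, 145 mm from the ramp's foot; x is the pushing direction (ramp to stop), z up; all dock coordinates below are in this frame. The bed is flat, 10 mm high, from x = -75 to 105 mm. Turned about 90 degrees in the world (pushing goes to world +y), give or take 17.
- ramp_foot (a point): Middle of the ramp's lower edge, dock x = -145 mm, height 0. From here the ramp rises straight to 10 mm at x = -75 mm, over its full width (y -58 to 58 mm).
- rail_mouth (a point): Middle of the mouth between the two low painted side rails, on the bed, dock x = -40 mm. The rails run from here to x = 73 mm, are 8 mm thick with rounded noses, tops at z = 20 mm, inner faces at y = +50 and -50 mm.
- stop: Back stop: a fixed white holder across the end of the bed (its pose is the dock's) carrying a sprung aluminium anvil 92 mm wide, z = 11 to 25 mm, square to x. The anvil's face is set anywhere from dock x = 55 to 75 mm, not reported; stiffness 10 N/mm. The carrier must bear on it with 5 to 10 N for half a second, besides its own sliding friction; over 12 N damages it.
- carrier_c (a point): Centre (half-way up) of the work carrier, a loose dark steel slab 100 mm long (own x), 90 mm wide, 16 mm high. It starts flat on the bench before the ramp, up to 17 degrees askew and 25 mm off the dock's centre line, its front 10 to 65 mm short of the ramp. Home: centre 50 mm before the anvil's face, z = 18 mm, y within 5 mm of 0, axes along the dock's.
- carrier: The same carrier (origin mid-underside), 0.4 to 0.65 kg; sliding it takes about 3 to 9 N. The brass name plate clipped on its top (62 x 42 mm, 5 mm proud with its clips) offers no grip.
- latch (a joint): Swing latch, rad: -0.5 to -0.05 at the start (open; at 0 the bar points back beside the ramp, to dock -x; below 0 it is turned outward), 1.57 at its end stop (shut: bar points to dock +y, its flank at dock x = -47 mm, 2 to 22 mm behind the tail of a carrier that is home). Seen from above it turns clockwise as it shuts. Steel bar 82 x 14 mm, z = 15 to 24 mm. It stays where left; about 1 N at the knob moves it.
- latch_pivot (a point): Vertical pivot axis of the latch, at dock x = -54, y = -68 mm (point at z = 15 mm).
- latch_knob (a point): Middle of the latch's upright round black knob, 14 mm across, 38 mm tall (z = 24 to 62 mm; point at z = 48 mm), 71 mm from the pivot: can be pinched from above or pushed from the side.
- brush: Blue cleaning brush, 170 mm, lying beside the dock (bystander; origin under its middle).
- blank: Brass block 35 x 35 x 22 mm beside the dock (bystander; origin under its middle).
- collet: Steel collet ring 28 mm across, 18 mm high, beside the dock (bystander; origin under its middle).
- oil: Small closed white bottle, 48 mm across, 110 mm high (bystander; origin under its middle).
- driver: Screwdriver, 160 mm, lying (bystander; origin under its middle).
- cup: Empty aluminium cup, 70 mm across, 70 mm high (bystander; origin under its middle).
- gauge: Flat steel gauge block 75 x 30 x 9 mm (bystander; origin under its middle).

How it is judged:
By the outcome, as a careful person would: the job done as asked, in the order asked, and still so for the second after the job is handed in, with the robot touching nothing.
It also fails if it takes over 72 s, if anything falls off the work surface, if the arm or the gripper's body presses on something with over 40 N, if the wrist force passes 120 N, or if a joint passes its speed limit or range.

ROBOT

A 6-joint arm with a two-finger parallel gripper is mounted at the origin on the work surface. World frame = base frame: x ahead of the robot, y to its left, z up, the work surface at z = 0. Lengths are in mm, angles in rad, forces in N, time in s.
With the tool pointing down it reaches from about 400 to 825 mm from the base axis. Payload 7 kg.
Tool frame: the origin (TCP) lies at the very end of the fingers, on their centre line; the grasp point (between the pads) lies 19 mm behind it; z points along the fingers, y is the line along which they close (so a half turn about z gives the same grasp; the last joint's range is limited). The gripper opens to 88 mm and grips with 3 to 60 N. Pads are 19 mm wide; open, the fingers measure 130 mm over their backs; the gripper's body (78 mm by 193 mm) begins 47 mm behind the grasp point.
Start: joints at [0.288, 0.359, 0.012, 0, -1.224, -0.288], TCP at [674.978, -0.019, 226.561] pointing down, gripper open.
Joint ranges: [-3.07, 3.07], [-1.43, 2.12], [-1.02, 1.25], [-3.03, 1.67], [-3.05, -0], [-3.03, 3.03]. Speed limits (rad/s): [2.39, 2.39, 3.01, 3.14, 3.14, 3.14].

INTERFACE

Orientations are given as a unit quaternion [x, y, z, w].
In Python, from plant import bot gives the robot as it stands. Calls block until the motion is done:
- bot.move_ptp(position, orientation): joint-space move of the TCP to a pose.
- bot.line_to(position, velocity=150, ori=None): straight line of the TCP; ori=None keeps the orientation; velocity is the mean speed in mm/s.
- bot.move_joints(angles): joint-space move.
- bot.move_gripper(opening, force=None): finger opening in mm; force is the grip in N (None keeps the last); returns when the fingers have stopped.
- bot.pause(seconds).
- bot.solve_ik(position, orientation): joint angles nearest the present ones, or None.
- bot.read_state(): the state.
- bot.camera(name): name is "scene" or "side" or "wrist"; returns the picture (384x512x3 uint8, red, green, blue); there is no depth.
- bot.get_calibration(name): a dict with "fx", "fy", "cx", "cy" (pixels), "view" (4x4, takes a point from world to camera coordinates); the wrist camera has in their place "T_tool_cam" (4x4, takes a point from camera to tool coordinates, whose origin is the TCP and whose axes are the flange's). Camera axes: x right, y up, looking along -z (the intrinsics and any distortion apply to the point x, -y, -z); pixel columns grow to the right and rows downward; lengths in mm; the calibration is good to about 2 mm. A picture is of the moment at which its call begins: read the wrist's pose just before it. get_calibration takes no time and is no camera call.
A pose or a line that the arm cannot do raises bot.Unreachable and nothing moves.
- bot.close_job(): hands the job in; it is judged then, once.
The state is a dict: "t": time; "joint_pos": joint angles; "qvel": joint speeds; "tau": joint torques, N m; "tcp_pos": TCP position; "eef_rot": TCP orientation; "contact_force": force on the tool from outside, world axes, zero at the start; "moment": the same for the moment, N m; "width": finger opening in mm; "finger_force": force on a finger pad.
Only numpy, scipy, OpenCV 4.12 (cv2) and the standard library are available. Lean on these libraries where they do the work, as an engineer would, in place of code of your own. Each camera call takes 0.05 s, during which the arm holds its last target. There are 200 camera calls.

## Working session

There is one attempt and no reset: what is moved stays moved. The work goes in short steps, each a Python script; the robot and the scene stay as the last script left them, time stands still between calls to the robot, and variables do not carry over. Pictures are saved under pics/ and viewed, at most 10 in all, crops included, and the job is handed in when it is done.

```bash
ls; mkdir -p pics; python3 - <<'E'
from plant import bot
import cv2, numpy as np
np.set_printoptions(precision=4,suppress=True)
a=bot.camera("scene");b=bot.camera("side")
cv2.imwrite("pics/scene.png",a[:,:,::-1]);cv2.imwrite("pics/side.png",b[:,:,::-1])
for n in ("scene","side","wrist"): print(n,bot.get_calibration(n))
print(bot.read_state())
E
```

```text
pics
scene {'fx': 450.661333214987, 'fy': 450.661333214987, 'cx': 255.85817930765927, 'cy': 191.86221300675686, 'view': array([[    0.1629,     0.9866,     0.0021,   -62.1612],
       [   -0.7337,     0.1197,     0.6689,   376.9005],
       [    0.6597,    -0.1105,     0.7434, -1610.7929],
       [    0.    ,     0.    ,     0.    ,     1.    ]])}
side {'fx': 478.19021859232464, 'fy': 478.19021859232464, 'cx': 256.2792257951583, 'cy': 190.90688262476112, 'view': array([[  -0.7522,   -0.6588,    0.0148,  411.465 ],
       [   0.3923,   -0.4297,    0.8133, -282.1899],
       [  -0.5294,    0.6176,    0.5817, -964.74  ],
       [   0.    ,    0.    ,    0.    ,    1.    ]])}
wrist {'fx': 305.45680433415293, 'fy': 305.45680433415293, 'cx': 255.36560807837202, 'cy': 192.644977462234, 'T_tool_cam': array([[  -0.0013,    0.9696,    0.2448,   66.3568],
       [   1.    ,    0.0013,    0.0002,    0.1995],
       [  -0.0001,    0.2448,   -0.9696, -157.7619],
       [   0.    ,    0.    ,    0.    ,    1.    ]])}
{'t': 0.1, 'joint_pos': array([ 0.2881,  0.3593,  0.0112, -0.0003, -1.2241, -0.2881]), 'qvel': array([ 0.0017, -0.0014,  0.0013,  0.0026,  0.0003,  0.0013]), 'tau': array([ -0.0014, -58.4165,  29.3752,   7.0155,   0.0101,  -0.0001]), 'tcp_pos': array([674.5631,  -0.0201, 225.7333]), 'eef_rot': array([-0.7071,  0.7071,  0.0005, -0.0006]), 'contact_force': array([-0.5448,  0.3357,  1.1685]), 'moment': array([0.0217, 0.0108, 0.0167]), 'finger_force': 0.0, 'width': 87.88258515410863}
```

View pics/scene.png

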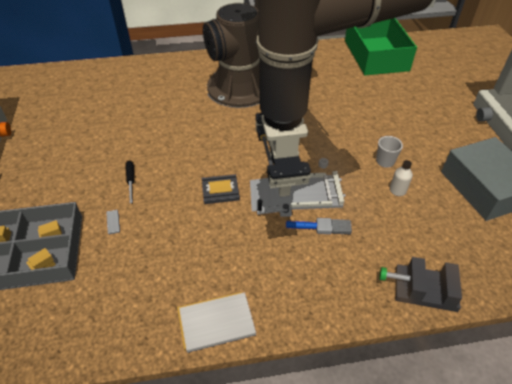

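View pics/side.png

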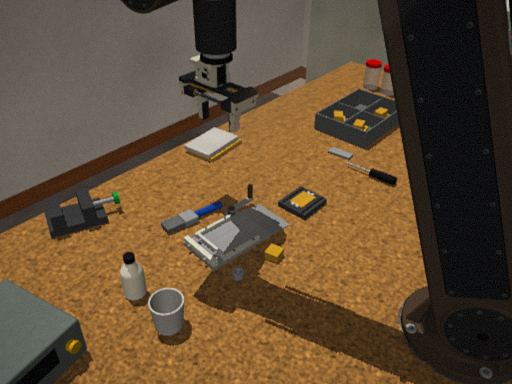

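The scene view shows the carrier at about (220,189), with the dock at (255–345,193), its stop to the right and the brush just in front. The side view shows the latch open on the brush side, its knob at (250,190). The blank (274,253) and collet (238,272) lie on the robot side of the dock. Next I take a wrist view.

```bash
cat > h.py <<'E'
from plant import bot
import cv2, numpy as np
from scipy.spatial.transform import Rotation as R
np.set_printoptions(precision=3,suppress=True)
def camT(name,st=None):
    c=bot.get_calibration(name)
    if name!="wrist": return c,np.linalg.inv(c["view"])
    T=np.eye(4);T[:3,:3]=R.from_quat(st["eef_rot"]).as_matrix();T[:3,3]=st["tcp_pos"]
    return c,T@c["T_tool_cam"]
def ray(c,T,u,v,z):
    d=T[:3,:3]@np.array([(u-c["cx"])/c["fx"],-(v-c["cy"])/c["fy"],-1]);o=T[:3,3]
    return o+d*(z-o[2])/d[2]
def proj(c,T,P):
    p=np.linalg.inv(T)@np.append(P,1)
    return np.array([c["cx"]+c["fx"]*p[0]/-p[2],c["cy"]-c["fy"]*p[1]/-p[2]])
def snap(fn):
    st=bot.read_state();im=bot.camera("wrist");cv2.imwrite(fn,im[:,:,::-1])
    np.savez(fn[:-4]+".npz",tcp_pos=st["tcp_pos"],eef_rot=st["eef_rot"]);return st
def load(fn): return dict(np.load(fn))
E
python3 - <<'E'
from h import *
c,T=camT("scene")
for n,u,v,z in [("carrier",220,186,16),("ramp",252,196,5),("stop",340,190,20)]: print(n,ray(c,T,u,v,z))
c,T=camT("side")
for n,u,v,z in [("carrier",302,200,16),("knob",250,188,55),("blank",274,250,15)]: print(n,ray(c,T,u,v,z))
q=bot.read_state()["eef_rot"]
bot.move_ptp([655,-60,330],[-0.70711,0.70711,0,0])
bot.pause(.2)
print(snap("pics/w1.png"))
E
```

```text
carrier [ 486.417 -119.353   16.   ]
ramp [528.26  -35.124   5.   ]
stop [558.746 207.286  20.   ]
carrier [ 490.082 -121.891   16.   ]
knob [594.474 -27.754  55.   ]
blank [420.984  80.727  15.   ]
{'t': 0.85, 'joint_pos': array([ 0.205,  0.289,  0.14 , -0.   , -1.424, -0.205]), 'qvel': array([ 0.002,  0.001,  0.004,  0.005, -0.   ,  0.   ]), 'tau': array([ -0.226, -54.997,  31.039,   7.397,   0.007,  -0.001]), 'tcp_pos': array([654.68 , -59.592, 328.531]), 'eef_rot': array([ 0.707, -0.707, -0.001,  0.001]), 'contact_force': array([-0.046, -0.648, -0.285]), 'moment': array([-0.013, -0.005,  0.027]), 'finger_force': 0.0, 'width': 87.58042440372408}
```

View pics/w1.png

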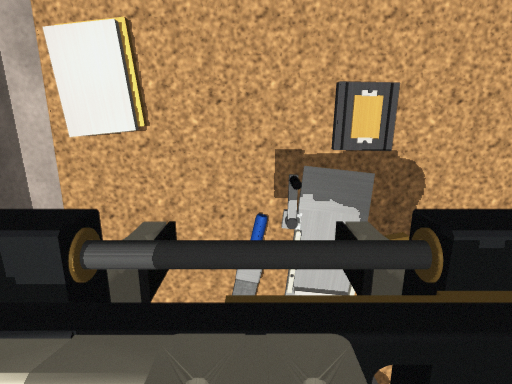

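The carrier is at about (366,116) in w1, with the plate at (367,117). The ramp top is at (338,180) and the knob at (294,183). The gripper hides the rest of the dock, so I move toward the stop to see it.

```bash
python3 - <<'E'
from h import *
bot.move_ptp([535,120,400],[-0.70711,0.70711,0,0])
bot.pause(.3)
st=snap("pics/w2.png"); print(st["tcp_pos"],st["t"],st["contact_force"])
im=cv2.imread("pics/w2.png")
cv2.imwrite("pics/w2z.png",cv2.resize(im[0:230,120:400],None,fx=2.6,fy=2.6,interpolation=cv2.INTER_CUBIC))
E
```

```text
[535.475 119.255 399.308] 2.1083 [ 0.785  0.467 -0.246]
```

View pics/w2z.png

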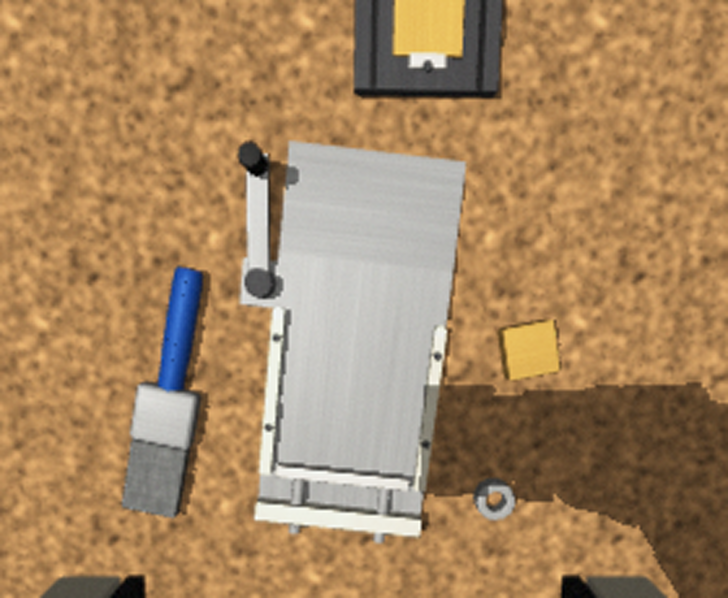

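The zoomed w2 view is clear. In zoom pixels:
- **Ramp foot corners:** (289,142) and (466,162).
- **Rail tops:** left (279,310) to (265,470), right (440,327) to (420,488).
- **Anvil front edge:** about (278,467) to (410,482).
- **Latch:** pivot (259,281), knob (254,158).
- **Carrier front edge:** (356,95) to (498,97).

```bash
cat > m.py <<'E'
from h import *
s=load("pics/w2.npz");c,T=camT("wrist",s)
z=lambda u,v,h: ray(c,T,120+u/2.6,v/2.6,h)[:2]
P={ (-145,-58):z(289,142,0),(-145,58):z(466,162,0),(73,-54):z(265,472,20),(73,54):z(420,490,20),(-40,-54):z(280,308,20),(-40,54):z(440,326,20),(-75,-58):z(281,256,10),(-75,58):z(453,271,10),(-54,-68):z(259,283,26)}
A=np.array(list(P.keys()),float);B=np.array(list(P.values()))
ca,cb=A.mean(0),B.mean(0)
U,S,V=np.linalg.svd((A-ca).T@(B-cb));Rm=(U@V).T
o=cb-Rm@ca; yaw=np.arctan2(Rm[1,0],Rm[0,0])
print("dock",o,"yaw",np.degrees(yaw),"det",np.linalg.det(Rm));print((B-o)@Rm-A)
D=lambda p:(np.asarray(p)-o)@Rm
print("anvil",D(z(278,466,25)),D(z(410,481,25)), "knobtop",D(z(247,148,62)),D(z(250,151,62)))
print("carrier front w2",D(z(356,95,16)),D(z(498,97,16)))
s=load("pics/w1.npz");c1,T1=camT("wrist",s)
C=np.array([D(ray(c1,T1,u,v,16)[:2]) for u,v in [(337,82),(399,83),(394,151),(332,149)]])
print("carrier w1",C,C.mean(0));
E
python3 m.py
python3 - <<'E'
import cv2
im=cv2.imread("pics/w1.png");cv2.imwrite("pics/w1z.png",cv2.resize(im[70:240,260:410],None,fx=4,fy=3.5,interpolation=cv2.INTER_CUBIC))
E
```

```text
dock [533.326 102.789] yaw 83.71779864012129 det 0.9999999999999998
[[ 0.487 -0.16 ]
 [ 0.183 -0.137]
 [-1.962 -0.366]
 [-0.68  -0.23 ]
 [ 0.175  0.612]
 [ 0.419 -1.284]
 [ 2.082  1.591]
 [-0.601 -0.357]
 [-0.103  0.332]]
anvil [ 64.795 -45.434] [65.619 45.563] knobtop [-128.117  -76.377] [-126.696  -74.531]
carrier front w2 [-173.226  -17.606] [-181.554   70.475]
carrier w1 [[-274.202  -31.696]
 [-282.688   58.44 ]
 [-184.842   72.84 ]
 [-177.533  -22.464]] [-229.816   19.28 ]
```

View pics/w1z.png

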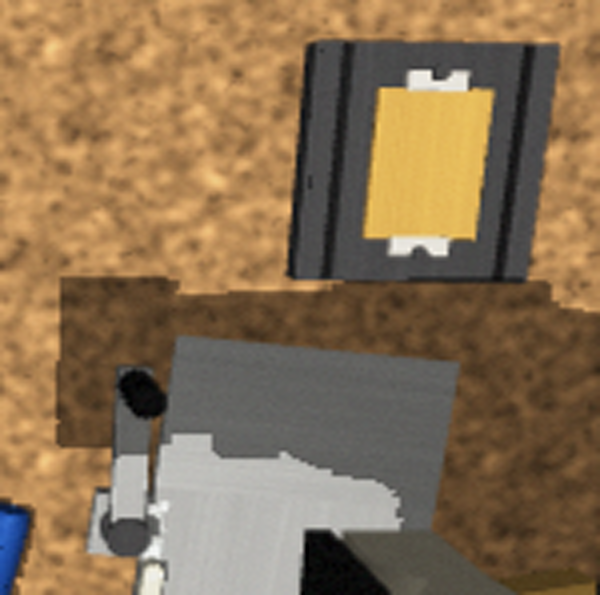

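The carrier centre sits at dock (-229, 20), skewed about +6°, with its front about 33 mm short of the ramp. I push it from the side first, which squares and centres it on the bench, then take one look.

```bash
cat >> h.py <<'E'
O=np.array([533.326,102.789]);yaw=np.radians(83.718)
dx=np.array([np.cos(yaw),np.sin(yaw),0]);dy=np.array([-dx[1],dx[0],0]);zz=np.array([0,0,1.])
def W(x,y,z): return np.array([*O,0])+x*dx+y*dy+z*zz
def inv(p): p=np.asarray(p)-[*O,0];return np.array([p@dx,p@dy,p[2]])
def Q(a):  # tool down, tool x at angle a from dock -x, about +z
    x=-np.cos(a)*dx-np.sin(a)*dy; return R.from_matrix(np.c_[x,np.cross(-zz,x),-zz]).as_quat()
def F():
    f=np.mean([bot.read_state()["contact_force"] for _ in range(3)],0);return np.array([f@dx,f@dy,f[2]])
E
python3 - <<'E'
from h import *
q=Q(-np.pi/2)   # tool x = +dock y
bot.move_gripper(40)
bot.move_ptp(W(-229,100,120),q)
bot.line_to(W(-229,100,5),120)
bot.pause(.1);print(inv(bot.read_state()["tcp_pos"]),F(),bot.read_state()["width"])
for y in (80,65,54.5):
    bot.line_to(W(-229,y,5),50); print(inv(bot.read_state()["tcp_pos"]),F())
bot.pause(.2);print(inv(bot.read_state()["tcp_pos"]),F())
bot.line_to(W(-229,75,5),100)
bot.line_to(W(-229,75,100),200)
bot.move_ptp(W(-195,0,330),Q(0))
bot.pause(.2);st=snap("pics/w3.png");print(st["t"],inv(st["tcp_pos"]))
im=cv2.imread("pics/w3.png");cv2.imwrite("pics/w3z.png",cv2.resize(im[0:230,120:400],None,fx=2.6,fy=2.6,interpolation=cv2.INTER_CUBIC))
E
```

```text
[-228.801   99.419    5.647] [0.102 0.72  0.272] 39.88877294661848
[-229.074   79.918    4.83 ] [-0.879 -0.535 -0.401]
[-228.944   64.325    5.01 ] [ 0.121  0.56  -1.21 ]
[-228.971   54.198    4.991] [ 0.014  0.805 -0.635]
[-228.887   54.204    5.183] [ 0.33  -0.674 -0.016]
9.875 [-195.075    0.241  329.303]
```

View pics/w3z.png

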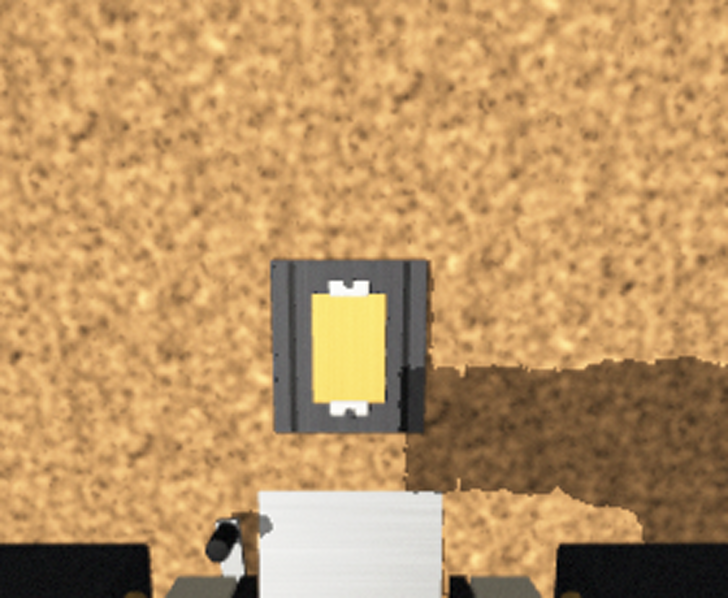

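The carrier is now square and on the centre line: zoom columns 272–428, against 258–442 for the ramp. Its tail is at row 260, its front at row 433, and the ramp foot at row 491. I push up the ramp next, sampling the force as it slides.

```bash
python3 - <<'E'
from h import *
s=load("pics/w3.npz");c,T=camT("wrist",s)
D=lambda u,v,h: inv(ray(c,T,120+u/2.6,v/2.6,h))
print("tail",D(273,260,16),D(428,260,16),"front",D(274,433,16),D(425,433,16),"ramp",D(258,491,0),D(442,491,0))
q=Q(0)
bot.move_ptp(W(-305,0,90),q)
bot.line_to(W(-305,0,5),120)
bot.pause(.2);b=np.mean([F() for _ in range(10)],0);print("bias",b,"t",bot.read_state()["t"])
def rz(xt): return 10*np.clip((xt+145)/70,0,1)
for xt in [-270,-240,-210,-180,-145,-125,-110,-95,-75,-55]:   # tail x
    bot.line_to(W(xt-9.5,0,5+rz(xt)*0.9),45); st=bot.read_state()
    print(xt,inv(st["tcp_pos"]),F()-b,st["t"])
bot.pause(.2);st=snap("pics/w4.png");print(F()-b)
E
```

```text
tail [-283.863  -44.033   16.   ] [-283.705   44.049   16.   ] front [-184.629  -46.029   16.   ] [-184.444   44.393   16.   ] ramp [-145.13   -58.639    0.   ] [-144.881   57.378    0.   ]
bias [-0.407 -0.368 -0.658] t 12.0167
-270 [-279.1     -0.012    4.899] [-0.054  0.778  0.565] 12.7333
-240 [-249.149   -0.29     5.092] [0.603 1.317 0.833] 13.55
-210 [-219.144   -0.131    4.978] [-0.565 -0.476  0.303] 14.3667
-180 [-189.113   -0.263    5.027] [0.87  0.672 0.673] 15.1833
-145 [-154.458   -0.069    5.356] [-5.718  0.224  4.856] 16.1083
-125 [-134.352   -0.123    7.963] [-4.846  0.648  4.243] 16.7083
-110 [-118.722   -0.298    9.656] [0.849 0.315 0.702] 17.1917
-95 [-103.811   -0.388   11.554] [0.233 0.51  1.151] 17.675
-75 [-83.92   -0.427  14.229] [1.291 0.021 0.89 ] 18.275
-55 [-64.125  -0.152  13.968] [0.573 0.426 0.352] 18.8667
[0.404 0.235 0.205]
```

```bash
cat > push.py <<'E'
from h import *
def rd(n=6):
    v=[]
    for _ in range(n): v.append(bot.read_state()["contact_force"]@dx); bot.pause(.01)
    return np.array(v)
def step(xt,v=5): 
    bot.line_to(W(xt-9.5,0,14),v); a=rd(); p=np.mean([inv(bot.read_state()["tcp_pos"])[0] for _ in range(3)])
    print("%.2f tcp %.2f F %.2f first %.2f t %.2f"%(xt,p+9.5,a.mean(),a[0],bot.read_state()["t"])); return a.mean()
E
python3 - <<'E'
from push import *
bot.line_to(W(-44-9.5,0,14),25); print(rd())
xt=-43.5
while xt<-30:
    f=step(xt)
    if f<-5: break
    xt+=.5
E
```

```text
[-1.411 -1.171 -1.06  -0.282 -0.614 -1.449]
-43.50 tcp -43.50 F -1.31 first -0.41 t 20.06
-43.00 tcp -43.10 F -2.12 first -2.69 t 20.36
-42.50 tcp -42.53 F -2.60 first -2.84 t 20.66
-42.00 tcp -41.97 F -1.99 first -1.74 t 20.96
-41.50 tcp -41.43 F -1.62 first -1.88 t 21.26
-41.00 tcp -40.97 F -1.82 first -0.95 t 21.56
-40.50 tcp -40.46 F -1.91 first -1.41 t 21.86
-40.00 tcp -39.97 F -2.38 first -2.39 t 22.16
-39.50 tcp -39.47 F -2.17 first -2.34 t 22.46
-39.00 tcp -38.98 F -2.63 first -2.49 t 22.76
-38.50 tcp -38.46 F -2.20 first -2.34 t 23.06
-38.00 tcp -37.97 F -2.56 first -3.15 t 23.36
-37.50 tcp -37.47 F -2.67 first -2.53 t 23.66
-37.00 tcp -36.97 F -2.54 first -2.47 t 23.96
-36.50 tcp -36.46 F -2.63 first -2.30 t 24.26
-36.00 tcp -36.12 F -3.92 first -4.03 t 24.56
-35.50 tcp -35.89 F -5.47 first -5.27 t 24.86
```

```bash
python3 - <<'E'
from push import *
xt=-35.2
while xt<-33:
    f=step(xt)
    if f<-8.7: break
    xt+=.25
for i in range(5): bot.pause(.12); a=rd(); print(a.mean(),bot.read_state()["t"])
E
```

```text
-35.20 tcp -35.81 F -6.71 first -6.89 t 25.16
-34.95 tcp -35.70 F -7.45 first -7.63 t 25.46
-34.70 tcp -35.65 F -8.73 first -6.96 t 25.76
-8.760740470080822 25.925
-8.510120498040344 26.0917
-8.716175592631876 26.2583
-8.05768001902063 26.425
-8.376912232847012 26.5917
```

```bash
python3 - <<'E'
from push import *
step(-34.45);step(-34.25)
for i in range(4): bot.pause(.2); a=rd(); print(a.mean(),inv(bot.read_state()["tcp_pos"]),bot.read_state()["t"])
# ease off slowly
for xt in (-34.6,-35,-35.5,-36,-36.5,-37,-38): step(xt)
bot.line_to(W(-70,0,14),60); bot.pause(.1); print("free",rd().mean())
bot.line_to(W(-75,0,120),200)
bot.move_gripper(0); 
bot.move_ptp(W(25,0,330),Q(0)); bot.pause(.2)
st=snap("pics/w5.png");print(st["t"])
im=cv2.imread("pics/w5.png");cv2.imwrite("pics/w5z.png",cv2.resize(im[0:230,120:400],None,fx=2.6,fy=2.6,interpolation=cv2.INTER_CUBIC))
E
```

```text
-34.45 tcp -35.56 F -9.66 first -9.70 t 26.89
-34.25 tcp -35.49 F -10.53 first -11.01 t 27.19
-10.272712885951794 [-45.008   0.244  14.002] 27.4417
-10.133478432644575 [-45.003   0.231  14.007] 27.6917
-10.047234974959006 [-45.006   0.24   13.986] 27.9417
-10.583525216044174 [-45.016   0.24   13.984] 28.1917
-34.60 tcp -35.52 F -8.67 first -8.54 t 28.49
-35.00 tcp -35.55 F -6.75 first -6.79 t 28.79
-35.50 tcp -35.68 F -5.37 first -5.09 t 29.09
-36.00 tcp -35.88 F -2.85 first -2.52 t 29.39
-36.50 tcp -36.06 F -0.43 first -0.04 t 29.69
-37.00 tcp -36.82 F 0.03 first 0.84 t 29.99
-38.00 tcp -38.04 F -0.16 first -1.18 t 30.39
free 0.039659119500119557
33.7083
```

View pics/w5z.png

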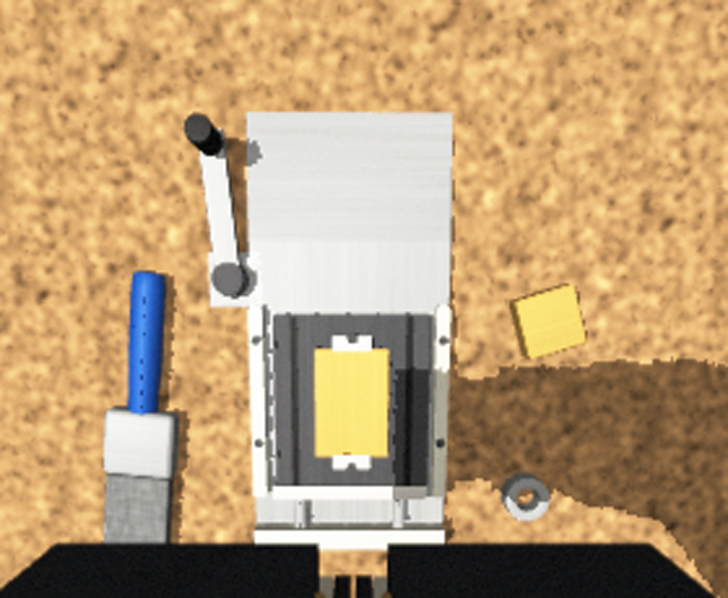

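The carrier is flat and square between the rails, touching the anvil at row 486, with both side gaps visible. The press peaked near 10 N at the finger, which puts about 8 N on the stop. The knob top is at zoom (200,127) and the pivot at (230,280). Next I swing the latch.

```bash
python3 - <<'E'
from h import *
s=load("pics/w5.npz");c,T=camT("wrist",s)
D=lambda u,v,h: inv(ray(c,T,120+u/2.6,v/2.6,h))
k=D(198,126,62);pv=D(230,280,26);print("knob",k,"pivot",pv,"tail",D(352,314,26),"front",D(352,486,26))
th=np.arctan2(k[1]+68,-(k[0]+54));print("theta",th,np.hypot(k[0]+54,k[1]+68))
def P(t,gap,z=34):
    kn=np.array([-54-71*np.cos(t),-68+71*np.sin(t)]);p=kn-gap*np.array([np.sin(t),np.cos(t)]);return W(*p,z)
q=lambda t:Q(np.pi/2-t)
bot.move_ptp(P(th,32,130),q(th)); bot.line_to(P(th,32),150)
bot.pause(.1);b=np.mean([F() for _ in range(8)],0);print(b,bot.read_state()["t"])
bot.line_to(P(th,17),60)
ts=np.linspace(th,1.5,12)[1:]
for t in ts: bot.line_to(P(t,16.5),60,q(t))
print(F()-b,bot.read_state()["t"])
g=16.5;t=1.5708
bot.line_to(P(t,18),15,q(t))
g=17.5
while g>12:
    bot.line_to(P(t,g),8); bot.pause(.05); f=np.mean([F()-b for _ in range(3)],0); print(g,f,inv(bot.read_state()["tcp_pos"]))
    if f[0]<-3.5: break
    g-=.5
bot.pause(.2)
bot.line_to(P(t,g+3),10); bot.line_to(P(t,60),100); bot.line_to(P(t,60,150),200)
bot.move_ptp(W(25,0,330),Q(0)); bot.pause(.2)
st=snap("pics/w6.png");print(st["t"])
im=cv2.imread("pics/w6.png");cv2.imwrite("pics/w6z.png",cv2.resize(im[0:230,120:400],None,fx=2.6,fy=2.6,interpolation=cv2.INTER_CUBIC))
E
```

```text
knob [-125.81   -74.701   62.   ] pivot [-53.618 -67.07   26.   ] tail [-34.994   1.041  26.   ] front [64.627  0.849 26.   ]
theta -0.09303972794276165 72.12181296343958
[-0.524 -0.519 -0.286] 36.3833
[ 0.123  0.006 -0.613] 40.3667
17.5 [-0.997 -0.78   0.215] [-71.587   3.003  33.988]
17.0 [-0.605 -0.055  0.359] [-71.042   3.045  33.975]
16.5 [-2.23   0.398  0.241] [-70.758   3.094  33.969]
16.0 [-5.15  -0.884  0.777] [-70.547   3.17   33.951]
45.0167
```

View pics/w6z.png

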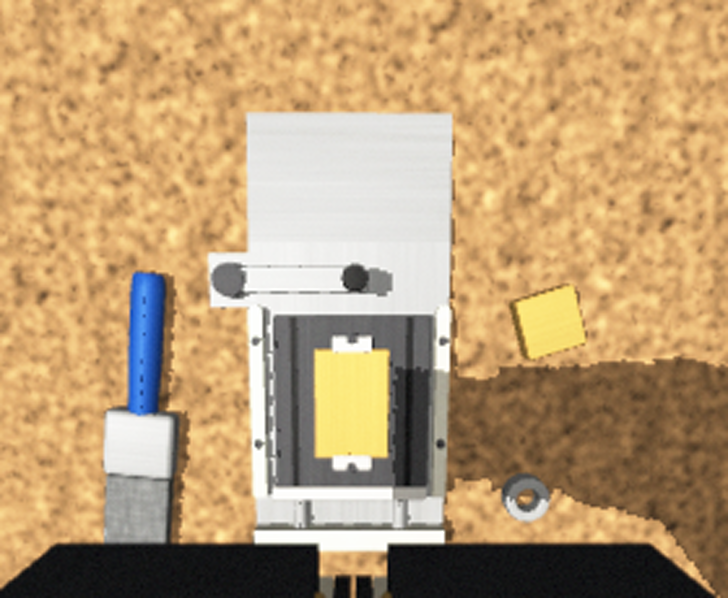

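The latch lies straight across behind the carrier, with its pivot at (230,280) and knob at (355,278), and it bore on its end stop. The carrier has not moved from the anvil, the bystanders are where they were, and the robot is clear. I hand the job in.

```bash
python3 -c "
from plant import bot
print(bot.close_job())"
```

```text
the job is handed in; nothing more can be done
None
```

The carrier was pushed home and bears on the stop; I estimate the press peaked at about 8 N. The latch is swung shut against its end stop and released, nothing else on the bench was touched, and the job was handed in at about 45 s.

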